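Tip the recipe notebook back onto its stand and shut the keeper arms

ROBOT

A 6-joint arm with a two-finger parallel gripper is mounted at the origin on a cart in front of the work surface, level with it; the furniture and walls round the work are solid. World frame = base frame: x ahead of the robot, y to its left, z up, the work surface at z = 0. Lengths are in m, angles in rad, forces in N, time in s.
With the tool pointing down it reaches from about 0.425 to 0.95 m from the base axis. Payload 14.7 kg.
Tool frame: the origin (TCP) lies midway between the tips of the shut fingers; the grasp point (between the pads) lies 19 mm behind it; z points along the fingers, y is the line along which they close (so a half turn about z gives the same grasp; the last joint's range is limited). The gripper opens to 85 mm and grips with 20 to 120 N. Pads are 22 mm wide; open, the fingers measure 114 mm over their backs; the gripper's body (76 mm by 85 mm) begins 54 mm behind the grasp point. The pads swing forward as they close: fully open they stand 13 mm farther back than shut.
Start: joints at [1.22, 0.48, 1.596, -0, 1.065, -0.047], TCP at [0.194, 0.62, 0.231] pointing down, gripper open.
Joint ranges: [-2.75, 2.75], [-0.82, 2.05], [0.23, 2.67], [-1.56, 4.7], [0.09, 2.69], [-2.92, 2.92]. Speed limits (rad/s): [1.89, 1.89, 2.39, 3.01, 3.01, 3.01].

INTERFACE

Orientations are given as a rotation vector (axis times angle).
In Python, from workcell import ctrl, eyes gives the robot as it stands. The module is installed in compiled form; this text tells all that it offers.
- The arm moves only by the tool arm_command, never from a script. Its argument "series" is a list of rows, each an object of numbers: "dx", "dy", "dz": the shift along the tool's x, y, z in cm; "ax", "ay", "az": the turn, a rotation vector about the tool's x, y, z in units of 8 degrees (1.0 is 8 degrees). A call has exactly 5 rows; each row shifts and turns the commanded pose from where the row before left it, along the tool's axes as they then stand; what a row does not reach is not made up. A row lasts 1/10 s, in which the tool goes at most 50 mm and 8.59 degrees, less where a joint would pass 70% of its speed; a pose out of reach is approached as far as the arm can. A call with a gripper value outside its range is refused whole. "hand" is the opening, from 0 (shut) to 1 (fully open), set as the call begins (left out, the last holds). The fingers move at their own pace and stop on an object; "squeeze" is the grip in N (left out, the last holds). Time passes only in rows, so rows that do not move let the fingers close, or fill a call up. It gives the time, the measured TCP pose, the force, the opening and the grip force at its end, in the units of the state.
- ctrl.get_obs(): the state, without advancing time (a new reading comes with each control period).
- eyes.camera(name): name is "scene" or "top"; returns (picture, depth): 384x512x3 uint8, blue, green, red; 384x512 float32, m along the optical axis (not along the pixel's ray), 0 where there is no reading.
- eyes.camera_model(name): a dict with "intrinsics" (3x3 intrinsics, pixels), "origin" and "attitude" of the camera in the world. Camera axes: x right, y down, z forward; pixel columns grow to the right and rows downward; lengths in m; the calibration is good to about 2 mm. A picture is of the moment at which its call begins. camera_model takes no time and is no camera call.
- ctrl.job_done(): hands the job in; it is judged then, once.
The state is a dict: "time": time; "joint_pos": joint angles; "qd": joint speeds; "joint_torque": joint torques, N m; "tool_pos": TCP position; "eef_rot": TCP orientation; "force": force on the tool from outside, world axes, zero at the start; "ft_torque": the same for the moment, N m; "grip_width": finger opening in m; "finger_force": force on a finger pad.
Only numpy, scipy, OpenCV 4.12 (cv2) and the standard library are available. Lean on these libraries where they do the work, as an engineer would, in place of code of your own. Each camera call takes 0.05 s, during which the arm holds its last target. There are 200 camera calls.

TASK

The recipe notebook has flopped forward out of its small wooden cookbook stand and leans on the jam jar. Without gripping or lifting anything, push it back gently with the fingertips until it leans against the stand's back rest with its foot still behind the lip, and then push the stand's two swinging brass keeper arms in, left and right, until both lie straight across in front of the notebook so that it cannot fall out again. Leave the jam jar and the other things where they stand.

Things in the scene. Friction and masses are not known exactly. Their poses are not given: they have to be found in the camera images.
- stand: small wooden cookbook stand, 176 mm wide (y), fixed. Origin on the worktop (z = 0), midway across, below the line where the back rest meets the ledge. x points to its back, y to its left, z up; the notebook's front cover faces its -x. Ledge: top 14 mm above the worktop, from x = -36 to 0 mm, with a lip (122 mm long, 6 mm high) from x = -28 to -22 mm.
- rest_top (a point): middle of the top edge of the back rest's front face, 155 mm above the worktop, 51 mm behind the stand's origin. The rest is a flat board 150 mm wide and 150 mm long that rises from the ledge and slopes back 20 degrees from vertical.
- notebook: loose blue notebook, 146 mm tall (its x axis, foot to top edge), 103 mm wide (y, to the left, where the wire spiral is), 11 mm thick, about 0.1 kg. Origin: middle of its back cover; z points out of its front cover. It stands on its foot edge behind the lip, leaning forward about 24 degrees from vertical, its front cover on the rim of the jam jar's lid.
- book_top (a point): middle of the notebook's top edge, half-way through its thickness; about 150 mm above the worktop at the start. The notebook tips about its foot edge: pushed some 5 degrees past vertical, it falls back on the rest by itself.
- book_foot (a point): middle of the notebook's foot edge, half-way through its thickness
- left_keeper (a joint): swing of the left keeper arm about an upright pin, rad: 0 = the arm points straight out of the stand's front (along the stand's -x), growing as it swings inwards; 1.57 = straight across in front of the notebook (along -y); negative = spread outwards. Stops at -0.6 and 1.8; slight friction (0.015 N m), stays where it is left.
- right_keeper (a joint): the same for the right keeper arm, mirrored: 0 = straight out of the stand's front, 1.57 = straight across in front of the notebook (along the stand's +y), negative = spread outwards, stops at -0.6 and 1.8.
- left_keeper_pin (a point): top of the left keeper's upright pin, on its axis: 16 mm in front of and 72 mm to the left of the stand's origin, 66 mm above the worktop. The keeper is a brass rod 6 mm thick: it rises from the ledge, and from this point runs 55 mm level.
- right_keeper_pin (a point): the same point of the right keeper, 72 mm to the right of the stand's origin
- left_keeper_tip (a point): centre of the 11 mm ball at the free end of the left keeper arm, 55 mm from its pin, 66 mm above the worktop
- right_keeper_tip (a point): the same for the right keeper arm
- jam_jar: loose jam jar, upright, 65 mm across, 100 mm high, 0.44 kg, in front of the stand; origin at the centre of its underside. The notebook leans on it at the start.
- jar_middle (a point): the middle of the jam jar, 50 mm above its underside
- kitchen_timer_middle (a point): loose round kitchen timer, 63 mm across and high, a bystander; point on its axis, 30 mm up
- ramekin_middle (a point): loose small cream bowl, 95 mm across, 45 mm high, a bystander; its middle
- tomato_middle (a point): loose tomato, 77 mm across, 72 mm high, a bystander; its middle
- peeler_middle (a point): loose peeler lying flat, 170 mm long, 18 mm high, a bystander; its middle
Not all that is in view belongs to the job. What is shaped like the jam_jar but orange or purple is not meant.

How it is judged:
On the way, in this order (a step that is already met when the one before it is completed fails the run):
1. the notebook leans back against the rest, its foot on the ledge behind the lip (x of book_top in the frame of stand above 0.03 m and x of book_foot in the frame of stand between -0.024 and 0.015 m and z of book_foot in the frame of stand below 0.03 m and y of book_foot in the frame of stand between -0.03 and 0.03 m and angle between notebook's own x axis and vertical between 0.2 and 0.65 rad and angle between the y axis of notebook and the y axis of stand, either way round below 0.2 rad), for 0.3 s.
2. both keeper arms are swung across in front of it (all of step 1 and value of joint each of left_keeper, right_keeper above 1.3 rad), for 0.2 s.
At the end, for the whole second after the job is handed in: Notebook leaning back on the rest (0.2 to 0.65 rad, top edge 30 mm or more behind the rest's foot), foot on the ledge behind the lip, within 30 mm of the middle, square to 0.2 rad; both keeper joints above 1.3 rad; jar upright; notebook and jar at rest (all of step 2 and linear speed of each of notebook, jam_jar below 0.02 m/s and angle between jar_middle's own z axis and vertical below 0.1 rad); the robot touches nothing.
It fails at once if the notebook is lifted off the ledge or pushed out of the stand (its foot edge more than 25 mm up or 30 mm out in front of the ledge) (z of book_foot in the frame of stand above 0.041 m or x of book_foot in the frame of stand below -0.06 m).
It fails at once if the notebook is gripped or pushed hard (over 20 N between fingers and notebook) (contact force between the fingers and notebook above 20 N).
It fails at once if the jam jar is tipped, lifted, or shoved more than 30 mm (angle between jar_middle's own z axis and vertical above 0.35 rad or height (world z) of jar_middle above 0.07 m or distance of jar_middle from where it was at the start of the episode above 0.03 m).
It fails at once if a bystander (timer, small bowl, tomato, peeler) is moved more than 30 mm (distance of any of kitchen_timer_middle, ramekin_middle, tomato_middle, peeler_middle from where it was at the start of the episode above 0.03 m).
It also fails if it takes over 61 s, if anything falls off the work surface, if the arm or the gripper's body presses on something with over 40 N, if the wrist force passes 120 N, or if a joint passes its speed limit or range.

## Working session

There is one attempt and no reset: what is moved stays moved. The work goes in short steps, Python scripts to look and compute and a tool call to move; the robot and the scene stay as the last step left them, time stands still between calls to the robot, and variables do not carry over. Pictures are saved under pics/ and viewed, at most 14 in all, crops included, and the job is handed in when it is done.

Besides the shell and the picture viewer there is one more tool, called after "Emit:" in YAML: its name, and indented under it one key for each argument. arm_command: Moves the arm, as the interface text tells. Its arguments: {"type":"object","properties":{"series":{"type":"array"},"hand":{"type":"number"},"squeeze":{"type":"number"}},"required":["series"]}

```bash
mkdir -p pics; cat > h.py <<'E'
import numpy as np, cv2
from scipy.spatial.transform import Rotation as R
from workcell import ctrl, eyes
def shot(n,tag):
    p,d=eyes.camera(n); cv2.imwrite(f'pics/{tag}.png',p); np.save(f'pics/{tag}.npy',d); return p,d
def cloud(n,d):
    m=eyes.camera_model(n); K=np.array(m['intrinsics']); A=np.array(m['attitude'])
    if A.size==3: A=R.from_rotvec(A).as_matrix()
    elif A.size==4: A=R.from_quat(A).as_matrix()
    v,u=np.mgrid[:384,:512]; c=np.stack([(u-K[0,2])/K[0,0]*d,(v-K[1,2])/K[1,1]*d,d],-1)
    return c@A.T+np.array(m['origin'])
E
python3 - <<'E'
from h import *
a=[shot(n,n+'0')[0] for n in ('scene','top')]
cv2.imwrite('pics/both.png',cv2.resize(np.vstack(a),(450*512//384*1//1 if 0 else 400,600)))
for n in('scene','top'): print(eyes.camera_model(n))
print(ctrl.get_obs())
E
```

```text
{'intrinsics': array([[448.30726195,   0.        , 255.35842314],
       [  0.        , 448.30726195, 192.85760949],
       [  0.        ,   0.        ,   1.        ]]), 'origin': array([-0.07943112, -0.87512768,  0.71792564]), 'attitude': array([-2.03197858,  0.7429235 , -0.3898399 ])}
{'intrinsics': array([[382.41235459,   0.        , 254.41825574],
       [  0.        , 382.41235459, 188.08196336],
       [  0.        ,   0.        ,   1.        ]]), 'origin': array([ 0.38928147, -0.1424658 ,  1.17269823]), 'attitude': array([-2.14053274,  2.15526301, -0.12305853])}
{'time': 0.1, 'joint_pos': array([ 1.22043148e+00,  4.80729592e-01,  1.59681957e+00,  9.19175108e-06,
        1.06508366e+00, -4.66339680e-02]), 'qd': array([ 0.00030752, -0.0017807 , -0.00095344, -0.0003467 , -0.00096005,
       -0.00094609]), 'joint_torque': array([ 9.23843218e-04, -9.52251291e+01, -4.31038821e+01, -2.33971632e-04,
        5.42171183e-03,  6.29041915e-05]), 'tool_pos': array([0.1942762 , 0.61990477, 0.23075897]), 'eef_rot': array([-4.75242204e-01, -3.10522276e+00,  1.59921037e-03]), 'force': array([ 0.19510884,  0.05364261, -0.08240637]), 'ft_torque': array([ 0.01931376, -0.03885132, -0.03201777]), 'finger_force': 0.0, 'grip_width': 0.0849367312063356}
```

View pics/scene0.png

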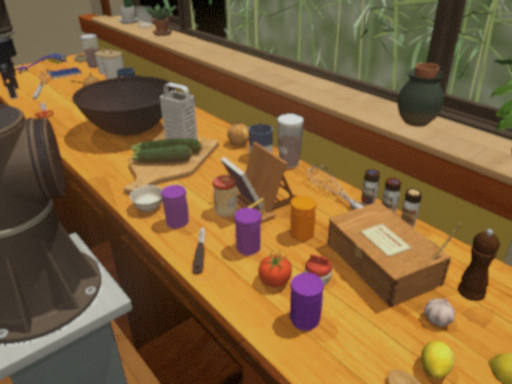

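View pics/top0.png

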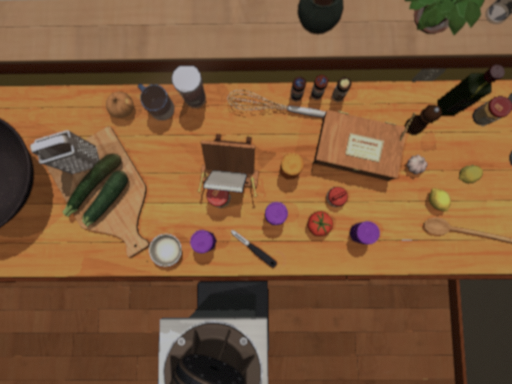

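The stand is at top (229,165), with the notebook's edge at (225,181), and the red-lidded jar at (217,198). Lookalikes for the jar are the purple jars at (203,241), (276,213) and (365,232) and the orange one at (291,165). I choose the red-lidded one under the notebook.

```bash
python3 - <<'E'
from h import *
t=cv2.imread('pics/top0.png')[120:260,170:310]; s=cv2.imread('pics/scene0.png')[135:255,190:310]
cv2.imwrite('pics/crop0.png',np.hstack([cv2.resize(t,(400,400),interpolation=2),cv2.resize(s,(400,400),interpolation=2)]))
C=cloud('top',np.load('pics/top0.npy'))
for u,v in [(203,145),(228,145),(253,148),(205,168),(253,172),(228,165),(207,185),(225,182),(243,187),(217,199),(276,213),(203,241),(291,165),(166,251),(320,223),(254,248),(338,196)]: print(u,v,C[v,u].round(3))
E
```

```text
203 145 [0.643 0.013 0.146]
228 145 [ 0.641 -0.057  0.153]
253 148 [ 0.631 -0.125  0.155]
205 168 [0.602 0.025 0.02 ]
253 172 [ 0.587 -0.122  0.028]
228 165 [ 0.604 -0.049  0.057]
207 185 [0.531 0.    0.151]
225 182 [ 0.545 -0.045  0.114]
243 187 [ 0.531 -0.095  0.106]
217 199 [ 0.498 -0.021  0.098]
276 213 [ 0.458 -0.187  0.098]
203 241 [0.381 0.017 0.101]
291 165 [ 0.594 -0.232  0.101]
166 251 [0.351 0.142 0.008]
320 223 [ 0.43  -0.316  0.056]
254 248 [ 0.359 -0.124  0.016]
338 196 [ 0.508 -0.37   0.06 ]
```

View pics/crop0.png

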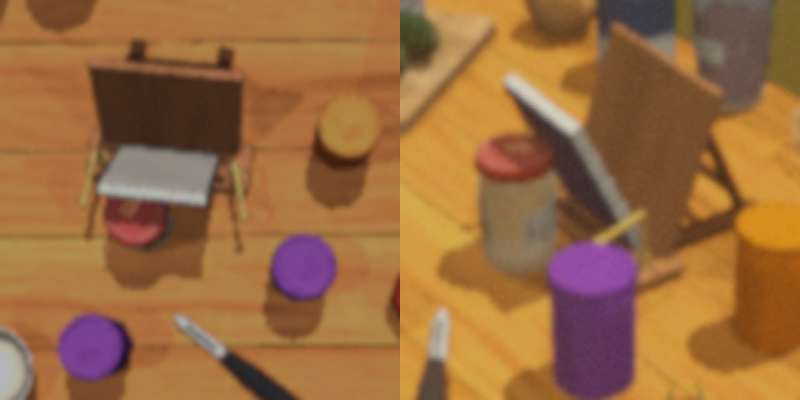

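```bash
cat >> h.py <<'E'
def onz(n,u,v,z):
    m=eyes.camera_model(n); K=np.array(m['intrinsics']); A=R.from_rotvec(m['attitude']).as_matrix()
    r=A@np.linalg.solve(K,[u,v,1]); o=np.array(m['origin']); return o+r*(z-o[2])/r[2]
E
python3 - <<'E'
from h import *
f=lambda x,y,z:onz('top',170+x*.35-.3,120+y*.35-.3,z)
C=cloud('top',np.load('pics/top0.npy'))
# rest face points -> plane
P=C[146:170,200:258].reshape(-1,3); P=P[(P[:,2]>.06)&(P[:,2]<.16)&(P[:,0]>.58)]
c=np.median(P,0); 
for _ in range(5):
    c=P.mean(0); n=np.linalg.svd(P-c,full_matrices=False)[2][2]; P=P[abs((P-c)@n)<.006]
n*=-np.sign(n[0]); print('n',n.round(3),len(P),'tilt',np.degrees(np.arcsin(n[2])))
L,Rr=f(90,64,.155),f(244,73,.155); print(L,Rr,np.linalg.norm(L-Rr))
yaw=np.arctan2(-n[1],-n[0]); yaw2=np.arctan2(-(L-Rr)[0],(L-Rr)[1]); print('yaw',yaw,yaw2)
for yw in (yaw,yaw2):
    xs=np.array([np.cos(yw),np.sin(yw)]); ys=np.array([-xs[1],xs[0]])
    mid=(L+Rr)[:2]/2; o=mid-.051*xs; print('origin',o,'pins',o-.016*xs+.072*ys,o-.016*xs-.072*ys)
    for nm,p in dict(lp=f(98,152,.066),lt=f(84,203,.066),rp=f(233,163,.066),rt=f(244,217,.066),jar=f(137,216,.1),purp=f(303,267,.1),or_=f(347,128,.1),bkfl=f(96,196,.15),bkfr=f(208,205,.15)).items():
        q=p[:2]-o; print(nm,p.round(3),(q@xs).round(3),(q@ys).round(3))
E
```

```text
n [-0.934  0.097  0.343] 978 tilt 20.061922753273237
[0.64917813 0.01666847 0.155     ] [ 0.63896339 -0.13054937  0.155     ] 0.14757178450784242
yaw -0.10396222133741491 -0.06927412738404617
origin [ 0.59334612 -0.05164792] pins [0.58490431 0.02162374] [ 0.5699607  -0.12159878]
lp [0.579 0.021 0.066] -0.022 0.071
lt [0.526 0.035 0.066] -0.076 0.079
rp [ 0.566 -0.118  0.066] -0.02 -0.068
rt [ 0.511 -0.129  0.066] -0.074 -0.085
jar [ 0.509 -0.023  0.1  ] -0.087 0.02
purp [ 0.457 -0.187  0.1  ] -0.121 -0.148
or_ [ 0.595 -0.232  0.1  ] 0.021 -0.179
bkfl [0.522 0.01  0.15 ] -0.077 0.054
bkfr [ 0.513 -0.096  0.15 ] -0.075 -0.052
origin [ 0.59319308 -0.05341029] pins [0.58221521 0.01952452] [ 0.57224771 -0.1241301 ]
lp [0.579 0.021 0.066] -0.019 0.073
lt [0.526 0.035 0.066] -0.073 0.084
rp [ 0.566 -0.118  0.066] -0.022 -0.066
rt [ 0.511 -0.129  0.066] -0.077 -0.081
jar [ 0.509 -0.023  0.1  ] -0.086 0.024
purp [ 0.457 -0.187  0.1  ] -0.126 -0.142
or_ [ 0.595 -0.232  0.1  ] 0.015 -0.178
bkfl [0.522 0.01  0.15 ] -0.075 0.059
bkfr [ 0.513 -0.096  0.15 ] -0.077 -0.048
```

Emit:
arm_command:
  series:
    - {"az": -0.75, "dx": -3, "dy": -3}
    - {"az": -0.75, "dx": -3, "dy": -3}
    - {"dx": -3, "dy": -3}
    - {"dx": -2.5, "dy": -4}
    - {"dx": -2.4, "dy": -4}
  hand: 0

```text
invalid input
```

Emit:
arm_command:
  series:
    - {"dx": -2.2, "dy": -4}
    - {"dx": -2.2, "dy": -4}
    - {"dx": -2.2, "dy": -4}
    - {"dx": -2.2, "dy": -4}
    - {"dx": -2.2, "dy": -4}

```text
invalid input
```

```bash
cat >> h.py <<'E'
yw=-.09; xs=np.array([np.cos(yw),np.sin(yw)]); ys=np.array([-xs[1],xs[0]]); o=np.array([.592,-.052])
def st(p): q=np.asarray(p)[:2]-o; return np.round([q@xs,q@ys,p[2]],4)
def where():
    s=ctrl.get_obs(); M=R.from_rotvec(s['eef_rot']).as_matrix()
    print('t',round(s['time'],2),'stand',st(s['tool_pos']),'F',s['force'].round(1),'yawerr',np.degrees(np.arctan2(M[1,1],M[0,1])-np.pi/2-yw).round(2),'zaxis',M[:,2].round(3),'w',round(s['grip_width'],3))
E
python3 -c "
from h import *;where()"
```

```text
t 0.1 stand [-0.4565  0.6334  0.2308] F [ 0.2  0.1 -0.1] yawerr -12.25 zaxis [-0.    -0.001 -1.   ] w 0.085
```

Emit:
arm_command:
  series:
    - {"dx": -3, "dy": -3, "dz": 0, "ax": 0, "ay": 0, "az": -0.75}
    - {"dx": -3, "dy": -3, "dz": 0, "ax": 0, "ay": 0, "az": -0.75}
    - {"dx": -3, "dy": -3, "dz": 0, "ax": 0, "ay": 0, "az": 0}
    - {"dx": -2.5, "dy": -4, "dz": 0, "ax": 0, "ay": 0, "az": 0}
    - {"dx": -2.5, "dy": -4, "dz": 0, "ax": 0, "ay": 0, "az": 0}
  hand: 0

```text
time: 0.6
tool_pos: [0.3073, 0.4286, 0.231]
eef_rot: [-0.147, -3.138, 0.001]
force: [0.8, 0.0, -0.2]
grip_width: 0.0121
finger_force: 0.0
```

Emit:
arm_command:
  series:
    - {"dx": -2, "dy": -4.4, "dz": 0, "ax": 0, "ay": 0, "az": 0}
    - {"dx": -2, "dy": -4.4, "dz": 0, "ax": 0, "ay": 0, "az": 0}
    - {"dx": -2, "dy": -4.4, "dz": 0, "ax": 0, "ay": 0, "az": 0}
    - {"dx": -2, "dy": -4.4, "dz": 0, "ax": 0, "ay": 0, "az": 0}
    - {"dx": -2, "dy": -4.4, "dz": 0, "ax": 0, "ay": 0, "az": 0}

```text
time: 1.1
tool_pos: [0.3857, 0.2, 0.2313]
eef_rot: [0.148, 3.138, 0.0]
force: [1.2, 0.5, 0.5]
grip_width: 0.0003
finger_force: 0.0
```

Emit:
arm_command:
  series:
    - {"dx": -2, "dy": -4.4, "dz": 0, "ax": 0, "ay": 0, "az": 0}
    - {"dx": -2, "dy": -4.4, "dz": 0, "ax": 0, "ay": 0, "az": 0}
    - {"dx": -2, "dy": -4.4, "dz": 0, "ax": 0, "ay": 0, "az": 0}
    - {"dx": -2, "dy": -4.4, "dz": 0, "ax": 0, "ay": 0, "az": 0}
    - {"dx": -2, "dy": -4.4, "dz": 0, "ax": 0, "ay": 0, "az": 0}

```text
time: 1.6
tool_pos: [0.4646, -0.0287, 0.2313]
eef_rot: [0.149, 3.138, 0.0]
force: [1.4, -0.1, -0.0]
grip_width: 0.0001
finger_force: 0.0
```

```bash
python3 -c "
from h import *;where()
p,d=shot('scene','scene1');cv2.imwrite('pics/c1.png',cv2.resize(p[90:270,150:330],(540,540),interpolation=2))"
```

```text
t 1.6 stand [-0.129   0.0117  0.2313] F [ 1.4 -0.1 -0. ] yawerr -0.26 zaxis [ 0.  0. -1.] w 0.0
```

View pics/c1.png

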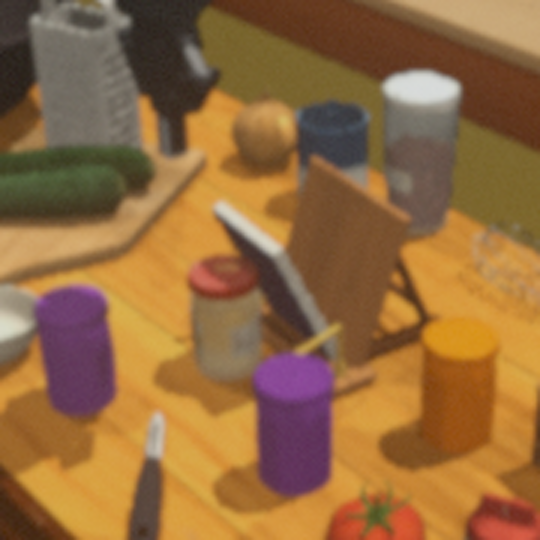

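```bash
python3 -c "
from h import *;where()
for n in('scene','top'):
    m=eyes.camera_model(n);A=R.from_rotvec(m['attitude']).as_matrix();K=m['intrinsics']
    for p in ([.465,-.029,.231],[.593,-.052,.014],[.5,-.02,.1]):
        q=K@(A.T@(np.array(p)-m['origin'])); print(n,p,q[:2]/q[2])
p,d=shot('scene','scene2');q,d=shot('top','top2')
cv2.imwrite('pics/c2.png',np.hstack([p[40:300,100:360],q[80:340,130:390]]))"
```

```text
t 1.65 stand [-0.1257  0.0064  0.2315] F [ 3.6 -5.   0.1] yawerr -0.34 zaxis [ 0.002 -0.002 -1.   ] w 0.0
scene [0.465, -0.029, 0.231] [208.34593411 142.29310423]
scene [0.593, -0.052, 0.014] [255.41765041 200.82070209]
scene [0.5, -0.02, 0.1] [220.62732383 181.60433446]
top [0.465, -0.029, 0.231] [214.04003691 207.0523911 ]
top [0.593, -0.052, 0.014] [230.26632875 171.07359318]
top [0.5, -0.02, 0.1] [216.50585931 198.38612033]
```

View pics/c2.png

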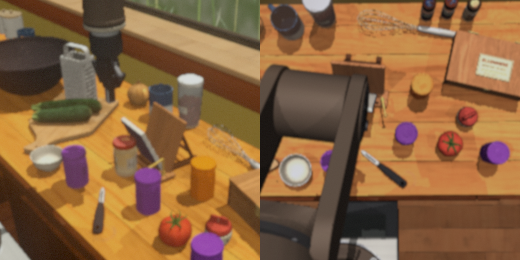

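Emit:
arm_command:
  series:
    - {"dx": -0.8, "dy": -0.4, "dz": 2, "ax": 0, "ay": 0, "az": 0}
    - {"dx": -0.8, "dy": -0.3, "dz": 3, "ax": 0, "ay": 0, "az": 0}
    - {"dx": 0, "dy": 0, "dz": 2.5, "ax": 0, "ay": 0, "az": 0}
    - {"dx": 0, "dy": 0, "dz": 2, "ax": 0, "ay": 0, "az": 0}
    - {"dx": 0, "dy": 0, "dz": 0, "ax": 0, "ay": 0, "az": 0}

```text
time: 2.25
tool_pos: [0.4777, -0.0339, 0.1342]
eef_rot: [-0.146, -3.134, -0.001]
force: [-0.0, 0.3, -0.0]
grip_width: 0.0001
finger_force: 0.0
```

```bash
python3 -c "
from h import *;where()
p,d=shot('scene','scene3');cv2.imwrite('pics/c3.png',cv2.resize(p[100:250,170:320],(600,600),interpolation=2))"
```

```text
t 2.25 stand [-0.1155  0.0078  0.1342] F [-0.   0.3 -0. ] yawerr -0.19 zaxis [-0.005  0.001 -1.   ] w 0.0
```

View pics/c3.png

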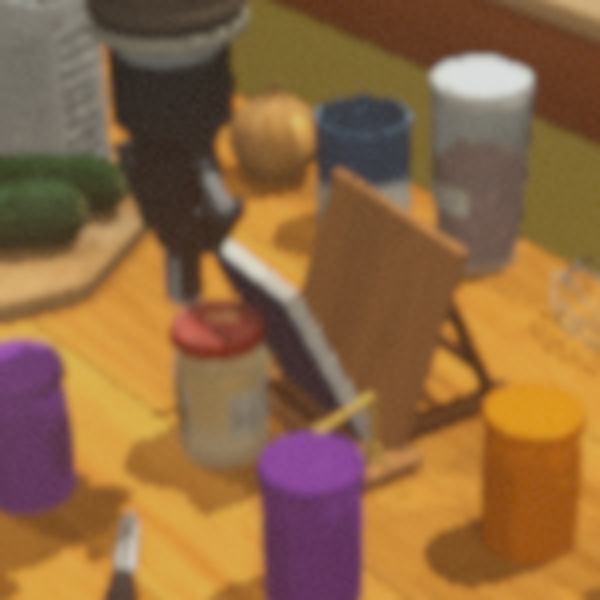

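Emit:
arm_command:
  series:
    - {"dx": 0, "dy": -0.5, "dz": 0.6, "ax": 0, "ay": 0, "az": 0}
    - {"dx": -0.5, "dy": -0.5, "dz": 0.5, "ax": 0, "ay": 0, "az": 0}
    - {"dx": -0.8, "dy": 0, "dz": 0, "ax": 0, "ay": 0, "az": 0}
    - {"dx": -0.7, "dy": 0, "dz": 0, "ax": 0, "ay": 0, "az": 0}
    - {"dx": -0.5, "dy": 0, "dz": 0, "ax": 0, "ay": 0, "az": 0}

```text
time: 2.8
tool_pos: [0.505, -0.0477, 0.1257]
eef_rot: [0.149, 3.137, -0.0]
force: [0.5, -0.0, -0.1]
grip_width: -0.0002
finger_force: 0.0
```

Emit:
arm_command:
  series:
    - {"dx": -0.5, "dy": 0, "dz": 0, "ax": 0, "ay": 0, "az": 0}
    - {"dx": -0.5, "dy": 0, "dz": 0, "ax": 0, "ay": 0, "az": 0}
    - {"dx": -0.5, "dy": 0, "dz": 0, "ax": 0, "ay": 0, "az": 0}
    - {"dx": -0.5, "dy": 0, "dz": 0, "ax": 0, "ay": 0, "az": 0}
    - {"dx": -0.5, "dy": 0, "dz": 0, "ax": 0, "ay": 0, "az": 0}

```text
time: 3.3
tool_pos: [0.529, -0.0498, 0.1253]
eef_rot: [-0.148, -3.138, -0.0]
force: [0.6, 0.7, 0.7]
grip_width: 0.0002
finger_force: 0.1
```

```bash
python3 -c "
from h import *;where()"
```

```text
t 3.3 stand [-0.063  -0.0035  0.1253] F [0.6 0.7 0.7] yawerr -0.25 zaxis [-0.  0. -1.] w 0.0
```

Emit:
arm_command:
  series:
    - {"dx": -0.5, "dy": 0, "dz": 0, "ax": 0, "ay": 0, "az": 0}
    - {"dx": -0.5, "dy": 0, "dz": 0, "ax": 0, "ay": 0, "az": 0}
    - {"dx": -0.5, "dy": 0, "dz": 0, "ax": 0, "ay": 0, "az": 0}
    - {"dx": -0.5, "dy": 0, "dz": 0, "ax": 0, "ay": 0, "az": 0}
    - {"dx": -0.5, "dy": 0, "dz": 0, "ax": 0, "ay": 0, "az": 0}

```text
time: 3.8
tool_pos: [0.5539, -0.0522, 0.1253]
eef_rot: [-0.148, -3.138, -0.0]
force: [-0.1, -0.1, -0.5]
grip_width: 0.0002
finger_force: 0.0
```

Emit:
arm_command:
  series:
    - {"dx": -0.5, "dy": 0, "dz": 0, "ax": 0, "ay": 0, "az": 0}
    - {"dx": -0.5, "dy": 0, "dz": 0, "ax": 0, "ay": 0, "az": 0}
    - {"dx": -0.4, "dy": 0, "dz": 0, "ax": 0, "ay": 0, "az": 0}
    - {"dx": -0.4, "dy": 0, "dz": 0, "ax": 0, "ay": 0, "az": 0}
    - {"dx": 0, "dy": 0, "dz": 0, "ax": 0, "ay": 0, "az": 0}

```text
time: 4.3
tool_pos: [0.572, -0.0539, 0.1253]
eef_rot: [0.148, 3.138, -0.0]
force: [-1.1, 0.5, -0.3]
grip_width: -0.0001
finger_force: 0.0
```

```bash
python3 -c "
from h import *;where()
p,d=shot('scene','scene4');cv2.imwrite('pics/c4.png',cv2.resize(p[100:250,170:320],(600,600),interpolation=2))"
```

```text
t 4.3 stand [-0.0198 -0.0037  0.1253] F [-1.1  0.5 -0.3] yawerr -0.25 zaxis [ 0. -0. -1.] w -0.0
```

View pics/c4.png

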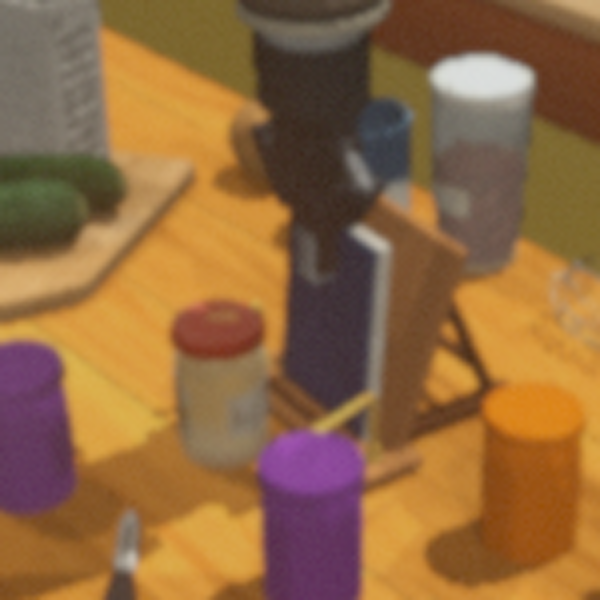

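The notebook now stands about upright with its spine edge at (375,320), the finger is on its cover at (310,255), and the jar has not moved. I'll keep pushing.

Emit:
arm_command:
  series:
    - {"dx": -0.5, "dy": 0, "dz": 0, "ax": 0, "ay": 0, "az": 0}
    - {"dx": -0.5, "dy": 0, "dz": 0, "ax": 0, "ay": 0, "az": 0}
    - {"dx": -0.4, "dy": 0, "dz": 0, "ax": 0, "ay": 0, "az": 0}
    - {"dx": -0.4, "dy": 0, "dz": 0, "ax": 0, "ay": 0, "az": 0}
    - {"dx": 0, "dy": 0, "dz": 0, "ax": 0, "ay": 0, "az": 0}

```text
time: 4.85
tool_pos: [0.59, -0.0556, 0.1253]
eef_rot: [0.148, 3.138, -0.0]
force: [0.5, 0.4, -0.2]
grip_width: -0.0
finger_force: 0.0
```

Emit:
arm_command:
  series:
    - {"dx": -0.4, "dy": 0, "dz": 0, "ax": 0, "ay": 0, "az": 0}
    - {"dx": -0.3, "dy": 0, "dz": 0, "ax": 0, "ay": 0, "az": 0}
    - {"dx": -0.2, "dy": 0, "dz": 0, "ax": 0, "ay": 0, "az": 0}
    - {"dx": 0, "dy": 0, "dz": 0, "ax": 0, "ay": 0, "az": 0}
    - {"dx": 0, "dy": 0, "dz": 0, "ax": 0, "ay": 0, "az": 0}

```text
time: 5.35
tool_pos: [0.5982, -0.0564, 0.1253]
eef_rot: [-0.148, -3.138, 0.0]
force: [-0.2, -0.5, 0.5]
grip_width: -0.0002
finger_force: 0.0
```

```bash
python3 -c "
from h import *;where()"
```

```text
t 5.35 stand [ 0.0066 -0.0038  0.1253] F [-0.2 -0.5  0.5] yawerr -0.25 zaxis [-0. -0. -1.] w -0.0
```

Emit:
arm_command:
  series:
    - {"dx": 2, "dy": 0, "dz": -1, "ax": 0, "ay": 0, "az": 0}
    - {"dx": 2.5, "dy": -1, "dz": -3, "ax": 0, "ay": 0, "az": 0}
    - {"dx": 0.6, "dy": -3.5, "dz": -2, "ax": 0, "ay": 0, "az": 0}
    - {"dx": 0, "dy": -4, "dz": 0, "ax": 0, "ay": 0, "az": 0}
    - {"dx": 0, "dy": -3.2, "dz": 0, "ax": 0, "ay": 0, "az": 0}

```text
time: 5.85
tool_pos: [0.5364, -0.1697, 0.1864]
eef_rot: [0.148, 3.136, -0.001]
force: [-0.0, 0.3, -0.4]
grip_width: 0.0
finger_force: 0.0
```

```bash
python3 -c "
from h import *;where()
p,d=shot('scene','scene5');q,e=shot('top','top5')
C=cloud('top',e);S=(C[...,:2]-o)
X=S@xs;Y=S@ys;Z=C[...,2]
m=(Z>.088)&(Z<.108)&(X<-.05)&(X>-.13)&(abs(Y)<.08); print('jar',m.sum(),X[m].mean(),Y[m].mean(),(X[m].min(),X[m].max(),Y[m].min(),Y[m].max()))
cv2.imwrite('pics/c5.png',np.hstack([cv2.resize(p[100:250,170:320],(400,400),interpolation=2),cv2.resize(q[120:260,170:310],(400,400),interpolation=2)]))"
```

```text
t 5.85 stand [-0.0448 -0.1222  0.1864] F [-0.   0.3 -0.4] yawerr -0.23 zaxis [ 0.002 -0.001 -1.   ] w 0.0
jar 22 -0.08185390179240609 -0.004357136591209617 (np.float64(-0.0900302477512294), np.float64(-0.07154716917076465), np.float64(-0.008285999519308118), np.float64(0.0005859999940770308))
```

View pics/c5.png

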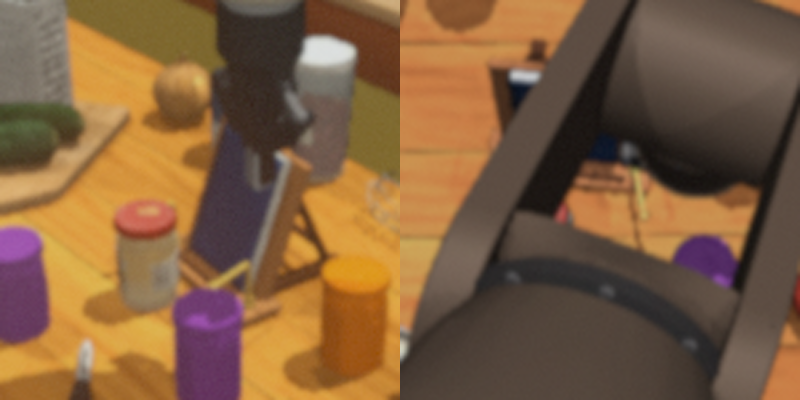

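Emit:
arm_command:
  series:
    - {"dx": 0, "dy": 0.1, "dz": 3, "ax": 0, "ay": 0, "az": 0}
    - {"dx": 0, "dy": 0, "dz": 4, "ax": 0, "ay": 0, "az": 0}
    - {"dx": 0, "dy": 0, "dz": 4, "ax": 0, "ay": 0, "az": 0}
    - {"dx": 0, "dy": 0, "dz": 2, "ax": 0, "ay": 0, "az": 0}
    - {"dx": 0, "dy": 0, "dz": 0, "ax": 0, "ay": 0, "az": 0}

```text
time: 6.45
tool_pos: [0.5346, -0.1658, 0.0527]
eef_rot: [-0.148, -3.133, -0.003]
force: [-0.8, 0.3, -0.2]
grip_width: -0.0001
finger_force: 0.0
```

```bash
python3 -c "
from h import *;where()"
```

```text
t 6.45 stand [-0.0469 -0.1185  0.0527] F [-0.8  0.3 -0.2] yawerr -0.24 zaxis [-0.005  0.002 -1.   ] w -0.0
```

Emit:
arm_command:
  series:
    - {"dx": 0.1, "dy": 1.5, "dz": 0, "ax": 0, "ay": 0, "az": 0}
    - {"dx": 0.2, "dy": 1.4, "dz": 0, "ax": 0, "ay": 0, "az": 0}
    - {"dx": 0.5, "dy": 1.1, "dz": 0, "ax": 0, "ay": 0, "az": 0}
    - {"dx": 0, "dy": 0.8, "dz": 0, "ax": 0, "ay": 0, "az": 0}
    - {"dx": 0, "dy": 0.7, "dz": 0, "ax": 0, "ay": 0, "az": 0}

```text
time: 6.95
tool_pos: [0.534, -0.1106, 0.056]
eef_rot: [0.147, 3.137, -0.0]
force: [-0.3, -0.5, -0.6]
grip_width: 0.0001
finger_force: 0.3
```

```bash
python3 -c "
from h import *;where()"
```

```text
t 6.95 stand [-0.0525 -0.0635  0.056 ] F [-0.3 -0.5 -0.6] yawerr -0.2 zaxis [ 0.001 -0.    -1.   ] w 0.0
```

Emit:
arm_command:
  series:
    - {"dx": -0.4, "dy": 0.7, "dz": 0, "ax": 0, "ay": 0, "az": 0}
    - {"dx": -0.5, "dy": 0.8, "dz": 0, "ax": 0, "ay": 0, "az": 0}
    - {"dx": -0.6, "dy": 0.4, "dz": 0, "ax": 0, "ay": 0, "az": 0}
    - {"dx": -0.6, "dy": 0.4, "dz": 0, "ax": 0, "ay": 0, "az": 0}
    - {"dx": -0.1, "dy": 0, "dz": 0, "ax": 0, "ay": 0, "az": 0}

```text
time: 7.45
tool_pos: [0.5586, -0.0904, 0.0551]
eef_rot: [-0.148, -3.138, -0.0]
force: [-2.2, 1.5, 0.2]
grip_width: 0.0001
finger_force: 1.0
```

```bash
python3 -c "
from h import *;where()
p,d=shot('scene','scene6');cv2.imwrite('pics/c6.png',cv2.resize(p[130:230,200:300],(600,600),interpolation=2))"
```

```text
t 7.45 stand [-0.0298 -0.0412  0.0551] F [-2.2  1.5  0.2] yawerr -0.23 zaxis [-0.  0. -1.] w 0.0
```

View pics/c6.png

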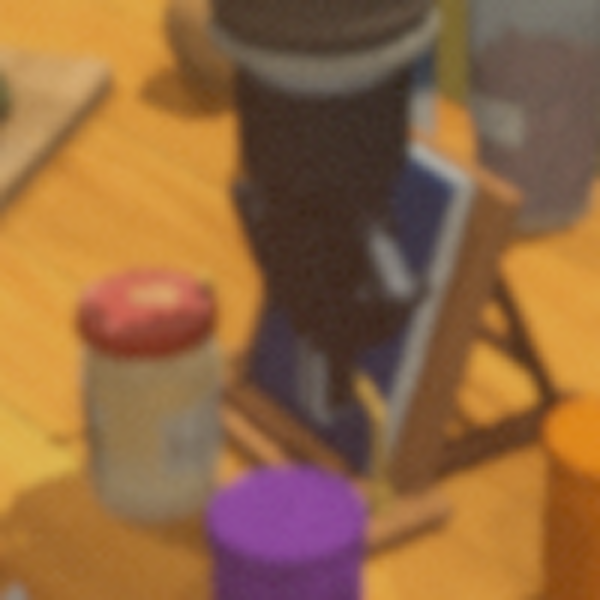

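Emit:
arm_command:
  series:
    - {"dx": 1.5, "dy": -0.5, "dz": 0, "ax": 0, "ay": 0, "az": 0}
    - {"dx": 0.7, "dy": 0, "dz": -3, "ax": 0, "ay": 0, "az": 0}
    - {"dx": 0, "dy": 0, "dz": -4.5, "ax": 0, "ay": 0, "az": 0}
    - {"dx": 0, "dy": 0, "dz": -4.5, "ax": 0, "ay": 0, "az": 0}
    - {"dx": 0, "dy": 3, "dz": -1.5, "ax": 0, "ay": 0, "az": 0}

```text
time: 8.0
tool_pos: [0.5403, -0.0662, 0.1946]
eef_rot: [0.152, 3.132, -0.002]
force: [0.1, -0.0, -0.3]
grip_width: 0.0001
finger_force: 0.0
```

Emit:
arm_command:
  series:
    - {"dx": 0, "dy": 4.5, "dz": 0, "ax": 0, "ay": 0, "az": 0}
    - {"dx": 0, "dy": 4.5, "dz": 0, "ax": 0, "ay": 0, "az": 0}
    - {"dx": 0, "dy": 4, "dz": 0, "ax": 0, "ay": 0, "az": 0}
    - {"dx": 0, "dy": 1.2, "dz": 0, "ax": 0, "ay": 0, "az": 0}
    - {"dx": 0, "dy": 0, "dz": 0, "ax": 0, "ay": 0, "az": 0}

```text
time: 8.5
tool_pos: [0.5518, 0.079, 0.1903]
eef_rot: [0.145, 3.138, 0.0]
force: [0.4, -0.0, -0.3]
grip_width: 0.0002
finger_force: 0.0
```

```bash
python3 -c "
from h import *;where()
p,d=shot('scene','scene7');q,e=shot('top','top7')
cv2.imwrite('pics/c7.png',np.hstack([cv2.resize(p[120:230,190:300],(400,400),interpolation=2),cv2.resize(q[120:260,170:310],(400,400),interpolation=2)]))"
```

```text
t 8.5 stand [-0.0518  0.1268  0.1903] F [ 0.4 -0.  -0.3] yawerr -0.12 zaxis [ 0.  0. -1.] w 0.0
```

View pics/c7.png

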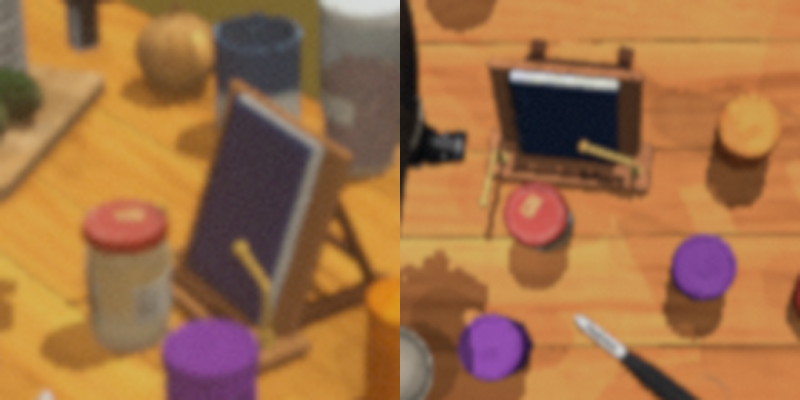

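Emit:
arm_command:
  series:
    - {"dx": -0.9, "dy": 0, "dz": 3, "ax": 0, "ay": 0, "az": 0}
    - {"dx": 0, "dy": 0, "dz": 4, "ax": 0, "ay": 0, "az": 0}
    - {"dx": 0, "dy": 0, "dz": 4, "ax": 0, "ay": 0, "az": 0}
    - {"dx": 0, "dy": 0, "dz": 2.5, "ax": 0, "ay": 0, "az": 0}
    - {"dx": 0, "dy": 0, "dz": 0, "ax": 0, "ay": 0, "az": 0}

```text
time: 9.1
tool_pos: [0.5584, 0.075, 0.0523]
eef_rot: [-0.151, -3.132, 0.001]
force: [0.6, -0.3, 0.7]
grip_width: 0.0003
finger_force: 0.0
```

Emit:
arm_command:
  series:
    - {"dx": 0, "dy": -1, "dz": 0, "ax": 0, "ay": 0, "az": 0}
    - {"dx": 0, "dy": -1, "dz": 0, "ax": 0, "ay": 0, "az": 0}
    - {"dx": 0, "dy": -0.8, "dz": 0, "ax": 0, "ay": 0, "az": 0}
    - {"dx": 0, "dy": -0.6, "dz": 0, "ax": 0, "ay": 0, "az": 0}
    - {"dx": 0, "dy": 0, "dz": 0, "ax": 0, "ay": 0, "az": 0}

```text
time: 9.6
tool_pos: [0.5578, 0.0419, 0.0561]
eef_rot: [0.15, 3.137, 0.0]
force: [-0.0, 0.6, 0.0]
grip_width: 0.0001
finger_force: 0.0
```

```bash
python3 -c "
from h import *;where()"
```

```text
t 9.6 stand [-0.0425  0.0905  0.0561] F [-0.   0.6  0. ] yawerr -0.32 zaxis [ 0.001 -0.    -1.   ] w 0.0
```

Emit:
arm_command:
  series:
    - {"dx": 0.3, "dy": -0.4, "dz": 0, "ax": 0, "ay": 0, "az": 0}
    - {"dx": 0.4, "dy": -0.4, "dz": 0, "ax": 0, "ay": 0, "az": 0}
    - {"dx": 0.1, "dy": -0.4, "dz": 0, "ax": 0, "ay": 0, "az": 0}
    - {"dx": 0.1, "dy": -0.4, "dz": 0, "ax": 0, "ay": 0, "az": 0}
    - {"dx": 0, "dy": -0.4, "dz": 0, "ax": 0, "ay": 0, "az": 0}

```text
time: 10.1
tool_pos: [0.5463, 0.0243, 0.0553]
eef_rot: [-0.148, -3.138, -0.001]
force: [1.8, 9.8, -0.5]
grip_width: -0.0
finger_force: 3.6
```

Emit:
arm_command:
  series:
    - {"dx": 0, "dy": 0, "dz": 0, "ax": 0, "ay": 0, "az": 0}
    - {"dx": -0.1, "dy": -0.3, "dz": 0, "ax": 0, "ay": 0, "az": 0}
    - {"dx": -0.1, "dy": -0.3, "dz": 0, "ax": 0, "ay": 0, "az": 0}
    - {"dx": -0.2, "dy": -0.3, "dz": 0, "ax": 0, "ay": 0, "az": 0}
    - {"dx": -0.2, "dy": -0.3, "dz": 0, "ax": 0, "ay": 0, "az": 0}

```text
time: 10.6
tool_pos: [0.5516, 0.011, 0.0553]
eef_rot: [0.148, 3.138, -0.0]
force: [-0.7, -0.2, 0.2]
grip_width: -0.0002
finger_force: 0.4
```

```bash
python3 -c "
from h import *;where()
p,d=shot('scene','scene8');cv2.imwrite('pics/c8.png',cv2.resize(p[120:230,190:300],(600,600),interpolation=2))"
```

```text
t 10.6 stand [-0.0459  0.0591  0.0553] F [-0.7 -0.2  0.2] yawerr -0.24 zaxis [ 0. -0. -1.] w -0.0
```

View pics/c8.png

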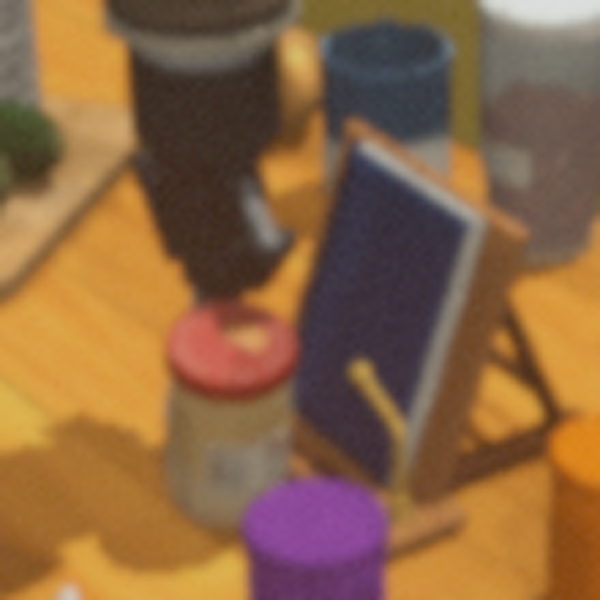

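Emit:
arm_command:
  series:
    - {"dx": -0.2, "dy": -0.3, "dz": 0, "ax": 0, "ay": 0, "az": 0}
    - {"dx": -0.2, "dy": -0.3, "dz": 0, "ax": 0, "ay": 0, "az": 0}
    - {"dx": -0.3, "dy": -0.2, "dz": 0, "ax": 0, "ay": 0, "az": 0}
    - {"dx": -0.2, "dy": 0, "dz": 0, "ax": 0, "ay": 0, "az": 0}
    - {"dx": 0, "dy": 0, "dz": 0, "ax": 0, "ay": 0, "az": 0}

```text
time: 11.15
tool_pos: [0.5602, 0.0023, 0.0554]
eef_rot: [0.148, 3.137, -0.0]
force: [1.1, -0.5, 1.9]
grip_width: -0.0001
finger_force: 0.1
```

```bash
python3 -c "
from h import *;where()"
```

```text
t 11.15 stand [-0.0365  0.0513  0.0554] F [ 1.1 -0.5  1.9] yawerr -0.26 zaxis [ 0.001 -0.    -1.   ] w -0.0
```

Emit:
arm_command:
  series:
    - {"dx": 0.6, "dy": 0.4, "dz": 0, "ax": 0, "ay": 0, "az": 0}
    - {"dx": 0.2, "dy": 0.6, "dz": -3, "ax": 0, "ay": 0, "az": 0}
    - {"dx": 0, "dy": 0, "dz": -4.5, "ax": 0, "ay": 0, "az": 0}
    - {"dx": 0, "dy": 0, "dz": -4.5, "ax": 0, "ay": 0, "az": 0}
    - {"dx": 0, "dy": 3, "dz": -3, "ax": 0, "ay": 0, "az": 0}

```text
time: 11.65
tool_pos: [0.5553, 0.0418, 0.2081]
eef_rot: [0.151, 3.136, -0.001]
force: [1.2, 0.4, -0.3]
grip_width: 0.0002
finger_force: 0.0
```

Emit:
arm_command:
  series:
    - {"dx": 0, "dy": 4, "dz": 0, "ax": 0, "ay": 0, "az": 0}
    - {"dx": 0, "dy": 4, "dz": 0, "ax": 0, "ay": 0, "az": 0}
    - {"dx": 0, "dy": 3, "dz": 0, "ax": 0, "ay": 0, "az": 0}
    - {"dx": 0, "dy": 0, "dz": 0, "ax": 0, "ay": 0, "az": 0}
    - {"dx": 0, "dy": 0, "dz": 0, "ax": 0, "ay": 0, "az": 0}

```text
time: 12.15
tool_pos: [0.5649, 0.1533, 0.205]
eef_rot: [-0.145, -3.137, 0.001]
force: [-0.3, -0.3, -0.2]
grip_width: 0.0001
finger_force: 0.0
```

```bash
python3 -c "
from h import *;where()
p,d=shot('scene','scene9');q,e=shot('top','top9')
cv2.imwrite('pics/c9.png',np.hstack([cv2.resize(p[120:230,190:300],(400,400),interpolation=2),cv2.resize(q[120:260,170:310],(400,400),interpolation=2)]))"
```

```text
t 12.15 stand [-0.0454  0.202   0.205 ] F [-0.3 -0.3 -0.2] yawerr -0.14 zaxis [-0.001 -0.    -1.   ] w 0.0
```

View pics/c9.png

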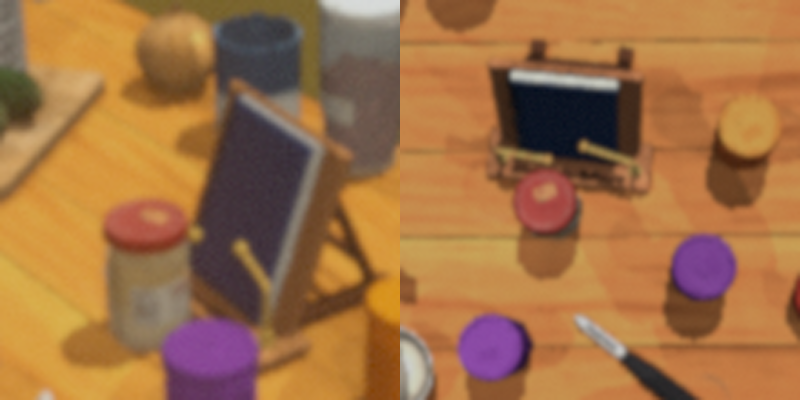

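The notebook leans on the rest at (565,115). Both keepers lie across it, left (500,154)–(550,160) and right (583,146)–(636,165). The jar is upright, having moved about 15 mm.

```bash
python3 -c "
from h import *;print(ctrl.job_done())"
```

```text
the job is handed in; nothing more can be done
None
```

I handed the job in at about 12 s with no result reported back: the notebook leans on the rest and both keepers are across it, but the left keeper nudged the jam jar roughly 15 mm (the limit is 30 mm); it is still upright.

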